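Load the rim-marking unit and press start

ROBOT

A 6-joint arm with a two-finger parallel gripper is mounted at the origin on a cart in front of the work surface, level with it; the furniture and walls round the work are solid. World frame = base frame: x ahead of the robot, y to its left, z up, the work surface at z = 0. Lengths are in m, angles in rad, forces in N, time in s.
With the tool pointing down it reaches from about 0.225 to 0.875 m from the base axis. Payload 3.4 kg.
Tool frame: the origin (TCP) lies at the very end of the fingers, on their centre line; the grasp point (between the pads) lies 19 mm behind it; z points along the fingers, y is the direction in which the jaws open and shut (so a half turn about z gives the same grasp; the last joint's range is limited). The gripper opens to 85 mm and grips with 20 to 120 N. Pads are 22 mm wide; open, the fingers measure 114 mm over their backs; the gripper's body (76 mm by 85 mm) begins 54 mm behind the grasp point. The pads swing forward as they close: fully open they stand 13 mm farther back than shut.
Start: joints at [-1.442, 0.276, 1.505, -0, 1.361, -0.121], TCP at [0.142, -0.557, 0.193] pointing down, gripper open.
Joint ranges: [-2.89, 2.89], [-0.75, 2.08], [0.22, 2.7], [-1.18, 4.32], [0.11, 2.71], [-2.7, 2.7]. Speed limits (rad/s): [2.57, 2.57, 3.14, 3.14, 3.14, 3.14].

INTERFACE

Orientations are given as a unit quaternion [w, x, y, z].
In Python, from rig import get_state, get_image, camera_model, sign_off gives the robot as it stands. The module is installed in compiled form; this text tells all that it offers.
- The arm moves only by the tool drive_tool, never from a script. Its argument "motion" is text: rows parted by semicolons, each of 7 numbers parted by spaces: the turn, a rotation vector about the tool's x, y, z in degrees, then the shift along the tool's x, y, z in m, then the opening in per cent of the stroke, from 0 (shut) to 100 (fully open). In form: wx wy wz tx ty tz hand; .... A call has 1 to 12 rows; each row shifts and turns the pose as measured when the row begins, along the tool's axes as they then stand; what a row does not reach is not made up. A row lasts 1/8 s, in which the tool goes at most 62.5 mm and 10.7 degrees, less where a joint would pass 70% of its speed; a pose out of reach is approached as far as the arm can. A call is refused whole if a number of a shift passes 0.0625 or a number of a turn 10.7, either way. A call with a gripper value outside its range is refused whole. The fingers move at their own pace and stop on an object; "newtons" is the grip in N (left out, the last holds). Time passes only in rows, so rows that do not move let the fingers close. It gives the time, the measured TCP pose, the force and the opening at its end, in the units of the state.
- get_state(): the state, without advancing time (a new reading comes with each control period).
- get_image(name): name is "scene" or "top" or "wrist"; returns (picture, depth): 384x512x3 uint8, red, green, blue; 384x512 float32, m along the optical axis (not along the pixel's ray), 0 where there is no reading.
- camera_model(name): a dict with "camera_matrix" (3x3 intrinsics, pixels), "cam_to_world" (4x4, takes a point from camera to world coordinates); the wrist camera has in their place "T_tool_cam" (4x4, takes a point from camera to tool coordinates, whose origin is the TCP and whose axes are the flange's). Camera axes: x right, y up, looking along -z (the intrinsics and any distortion apply to the point x, -y, -z); pixel columns grow to the right and rows downward; lengths in m; the calibration is good to about 2 mm. A picture is of the moment at which its call begins: read the wrist's pose just before it. camera_model takes no time and is no camera call.
- sign_off(): hands the job in, once; it reports no verdict.
The state is a dict: "clock": time; "qpos": joint angles; "qd": joint speeds; "effort": joint torques, N m; "position": TCP position; "ee_rot": TCP orientation; "contact_force": force on the tool from outside, world axes, zero at the start; "moment": the same for the moment, N m; "width": finger opening in m.
Only numpy, scipy, OpenCV 4.12 (cv2) and the standard library are available. Lean on these libraries where they do the work, as an engineer would, in place of code of your own. Each camera call takes 0.05 s, during which the arm holds its last target.

TASK

Slide the round wooden lantern base fully home against the two rollers of the rim-marking unit and swing the unit's gate completely shut in front of it. Only then press the start button (the low flat round one) on the push-button box fully down and release it. Do not press the domed stop button or the square jog button, and leave the spool, the battery, the jar and the tape measure where they stand.

Things in the scene. Friction and masses are not known exactly. Their poses are not given: they have to be found in the camera images.
- base_disc: plain light-wood disc lying flat on the table, 100 mm diameter, 28 mm high, about 0.16 kg, too wide to grip; loose. Origin: centre of its underside.
- marking_unit: rim-marking unit fixed on the table: grey box with two steel rollers and a swinging gate in front. Origin: point on the table where the disc's centre is when home (disc touching both rollers). +x from the open mouth into the unit, +y to the hinge side. The disc slides on the bare table and enters along y = 0. Grey box: x 60 to 144, y -63 to 63 mm, 58 mm high
- roller_r (a point): top centre of the roller on the unit's -y side: steel, 12 mm radius, 38 mm high; in the unit's frame at x 40, y -47.5 mm; the other roller mirrors it at y +47.5 mm
- gate_hinge (a point): foot, at table height, of the gate's vertical hinge axis; in the unit's frame at x -62, y 90 mm. The post is 46 mm high, 12 mm radius; a rail 16 mm wide, 10 mm high runs from it along the unit's +x
- gate (a joint): gate angle a, rad: 0 shut (arm along the unit's -y, across the mouth, 7 mm clear of a disc that is home), 1.57 open (arm along the unit's -x), stop at 1.9. The arm points from the hinge along (-sin a, -cos a) in the unit's x, y; its outer face, pushed to close it, looks along (-cos a, sin a). Light friction (0.04 N m) holds it where left
- gate_mid (a point): point in the middle of the gate arm, 110 mm from the hinge and 25 mm above the table. The arm reaches 160 mm from the hinge, is 10 mm thick and stands 13 to 37 mm above the table
- control_box: grey push-button box fixed on the table, 194 x 80 mm, 34 mm high; origin at the centre of its underside, x along its length. Three buttons on top, all black, stand at 60 mm spacing along its middle line, in any order: at x -60, 0 and +60 mm.
- start_button (a joint): start button travel, m: 0 released, 0.006 fully down. A spring pushes it back up: about 1.2 N to begin moving, 4.8 N fully down.
- start_top (a point): centre of the top face of the start button: flat round cap of 34 mm diameter in a round rim; released, this point is 44 mm above the table and it goes down with the button
- stop_button (a joint): stop button travel, m: 0 released, 0.006 fully down. A spring pushes it back up: about 1.2 N to begin moving, 4.8 N fully down.
- stop_top (a point): centre of the top face of the stop button: domed mushroom head of 40 mm diameter, the tallest; released, this point is 58 mm above the table and it goes down with the button
- jog_button (a joint): jog button travel, m: 0 released, 0.006 fully down. A spring pushes it back up: about 1.2 N to begin moving, 4.8 N fully down.
- jog_top (a point): centre of the top face of the jog button: square flat cap, 26 x 26 mm, in a square rim; released, this point is 44 mm above the table and it goes down with the button
- spool: wooden thread spool standing, 38 mm diameter, 42 mm high; origin at the centre of its underside; bystander, loose
- cell: round battery standing, 26 mm diameter, 50 mm high; origin at the centre of its underside; bystander, loose
- jar: small jar with screw cap, 42 mm diameter, 52 mm high; origin at the centre of its underside; bystander, loose
- tape: black pocket tape measure lying on its side, 61 x 73 mm, 28 mm high; origin at the middle of its underside; bystander, loose
There are look-alikes about, which are no part of the job. There is more than one size of the base_disc; the one meant has the size given above.

How it is judged:
By the outcome, as a careful person would: the job done as asked, in the order asked, and still so for the second after the job is handed in, with the robot touching nothing.
It also fails if it takes over 72 s, if anything falls off the work surface, if the arm or the gripper's body presses on something with over 40 N, if the wrist force passes 120 N, or if a joint passes its speed limit or range.

## Working session

There is one attempt and no reset: what is moved stays moved. The work goes in short steps, Python scripts to look and compute and a tool call to move; the robot and the scene stay as the last step left them, time stands still between calls to the robot, and variables do not carry over. Pictures are saved under pics/ and viewed, and the job is handed in when it is done.

Besides the shell and the picture viewer there is one more tool, called after ">>>" by a JSON object that holds its "name" and its "arguments". drive_tool: Moves the arm, as the interface text tells. Its arguments: {"type":"object","properties":{"motion":{"type":"string"},"newtons":{"type":"number"}},"required":["motion"]}

```bash
ls; mkdir -p pics
cat > h.py <<'E'
import numpy as np,cv2
from rig import *
def grab(n,f):
    s=get_state(); im,d=get_image(n); np.savez('pics/'+f+'.npz',im=im,d=d,p=s['position'],q=s['ee_rot'])
    cv2.imwrite('pics/'+f+'.png',im[:,:,::-1]); return im,d
def px2w(n,u,v,z):
    m=camera_model(n);K=np.array(m['camera_matrix']);T=np.array(m['cam_to_world'])
    uv=np.array([[[u,v]]],float); 
    dist=m.get('dist_coeffs',m.get('distortion'))
    p=cv2.undistortPoints(uv,K,None if dist is None else np.array(dist))[0,0]
    r=T[:3,:3]@np.array([p[0],-p[1],-1.]); o=T[:3,3]; return o+r*(z-o[2])/r[2]
E
python3 - <<'E'
from h import *
print(get_state())
for n in('scene','top','wrist'): print(n,camera_model(n)); 
grab('scene','s0');grab('top','t0')
E
```

```text
pics
{'clock': 0.0, 'qpos': array([-1.44200319e+00,  2.76641540e-01,  1.50612736e+00, -1.06242315e-05,
        1.36068425e+00, -1.21008861e-01]), 'qd': array([-2.63431864e-04, -1.36487255e-03, -7.50315567e-04,  5.89344517e-04,
       -7.12107348e-04, -9.63705091e-05]), 'effort': array([ 6.70799891e-04, -4.16772652e+01, -2.45805860e+01, -1.52180546e-04,
        1.09748379e-02, -1.13652942e-05]), 'position': array([ 0.14205672, -0.55656964,  0.19191553]), 'ee_rot': array([-9.30219044e-04,  9.92209437e-01,  1.24577555e-01, -8.81485457e-06]), 'contact_force': array([-1.32794687,  0.37528672, -0.11004344]), 'moment': array([ 0.01429059, -0.03496889,  0.00065183]), 'width': 0.08528329814756945}
scene {'camera_matrix': array([[417.99486712,   0.        , 255.72376783],
       [  0.        , 417.99486712, 189.11629751],
       [  0.        ,   0.        ,   1.        ]]), 'cam_to_world': array([[ 0.79433989,  0.43982915, -0.41901606,  0.09135165],
       [-0.60736994,  0.58776849, -0.53444361, -0.58511306],
       [ 0.01122056,  0.67902763,  0.73402695,  0.90852947],
       [ 0.        ,  0.
[... 312 characters left out ...]
,  0.02473502,  0.00717148,  0.02202163],
       [ 0.00847072,  0.05282771,  0.99856771,  1.35101254],
       [ 0.        ,  0.        ,  0.        ,  1.        ]])}
wrist {'camera_matrix': array([[325.03064388,   0.        , 252.27497217],
       [  0.        , 325.03064388, 197.81907464],
       [  0.        ,   0.        ,   1.        ]]), 'T_tool_cam': array([[ 1.60865521e-03,  9.64294301e-01,  2.64828082e-01,
         6.71288481e-02],
       [ 9.99998511e-01, -1.38560118e-03, -1.02906572e-03,
        -1.02342933e-03],
       [-6.25376109e-04,  2.64829342e-01, -9.64295094e-01,
        -1.81642257e-01],
       [ 0.00000000e+00,  0.00000000e+00,  0.00000000e+00,
         1.00000000e+00]])}
```

View pics/s0.png

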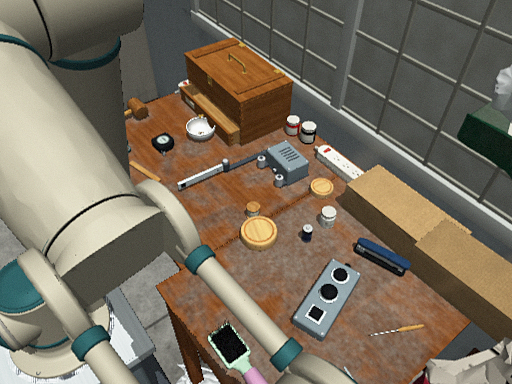

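View pics/t0.png

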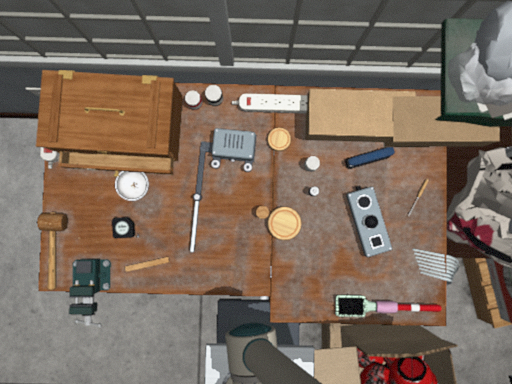

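Top view: large disc at (284,223), a smaller disc at (279,139); the spool at (262,212) touches or nearly touches the large disc. The unit is at (234,145) with rollers (215,164) and (248,167). The gate hinge is at (197,197) with the arm open down to (193,250). The box is at (370,221). I'll take crops and measure.

Run:
```python
import cv2,numpy as np
t=cv2.imread('pics/t0.png')
a=cv2.resize(t[120:260,180:330],None,fx=5,fy=5,interpolation=cv2.INTER_CUBIC)[:600*1]
cv2.imwrite('pics/t0a.png',cv2.resize(t[120:262,180:330],(600,568),interpolation=cv2.INTER_CUBIC))
s=cv2.imread('pics/s0.png')
x=cv2.resize(t[180:265,330:405],None,fx=5,fy=5,interpolation=cv2.INTER_CUBIC)
y=cv2.resize(s[250:345,285:370],None,fx=4.5,fy=4.5,interpolation=cv2.INTER_CUBIC)
h=max(x.shape[0],y.shape[0]);c=np.zeros((h,x.shape[1]+y.shape[1],3),np.uint8);c[:x.shape[0],:x.shape[1]]=x;c[:y.shape[0],x.shape[1]:]=y
cv2.imwrite('pics/box.png',c);print(c.shape)
```

```text
(428, 757, 3)
```

View pics/t0a.png

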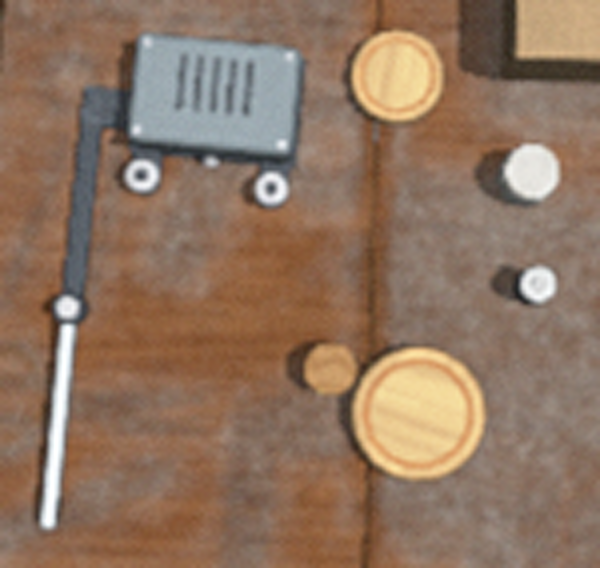

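View pics/box.png

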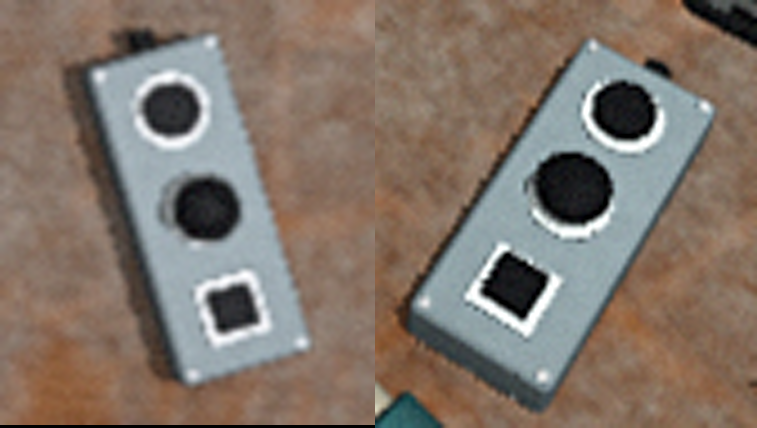

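Run:
```python
from h import *
f=lambda X,Y,z: px2w('top',180+X/4-.375,120+Y/4-.375,z)
im=np.load('pics/t0.npz')['im']; hsv=cv2.cvtColor(im,cv2.COLOR_RGB2HSV)
m=cv2.inRange(hsv,(12,70,165),(28,190,255)); m=cv2.morphologyEx(m,cv2.MORPH_CLOSE,np.ones((3,3)))
for c in cv2.findContours(m,0,2)[0]:
    if cv2.contourArea(c)>150:
        (u,v),r=cv2.minEnclosingCircle(c)
        if 240<u<330: print('wood',u,v,r,px2w('top',u,v,.028), r*2*1.32/452)
rl,rr=f(141,176,.038),f(271,188,.038)
print('rollers',rl,rr,np.linalg.norm(rl-rr))
ax=(rl-rr)[:2];ax/=np.linalg.norm(ax); yu=ax; xu=np.array([yu[1],-yu[0]]); 
print('xu',xu,'yaw',np.degrees(np.arctan2(xu[1],xu[0])))
O=(rl+rr)[:2]/2-xu*.040; print('O',O)
cs=[f(147,42,.058),f(291,56,.058),f(281,145,.058),f(137,130,.058)]
for c in cs: print('boxcorner unit',(c[:2]-O)@xu,(c[:2]-O)@yu)
h=f(68,307,.046);t=f(47,523,.037)
for n,p in(('hinge',h),('tip',t),('spool',f(330,368,.042)),('cell',f(538,285,.05)),('jar',f(531,172,.052)),('disc',f(418,412,.028)),('small',f(397,76,.028))):
    d=p[:2]-O; print(n,p.round(4),'unit',d@xu,d@yu)
g=lambda X,Y,z: px2w('top',330+X/5-.4,180+Y/5-.4,z)
for n,p in(('start',g(172,109,.044)),('stop',g(207,208,.058)),('jog',g(233,307,.044))): print(n,p)
```

```text
wood 278.0 220.0 23.70663833618164 [ 0.52212917 -0.04488508  0.028     ] 0.13846355134406976
wood 279.0531921386719 138.3085174560547 11.552580833435059 [ 0.76278989 -0.04267502  0.028     ] 0.0674752508855499
rollers [0.68175253 0.14332214 0.038     ] [0.67536412 0.04838202 0.038     ] 0.09515481435116556
xu [ 0.99774376 -0.06713702] yaw -3.8495637292975617
O [0.63864857 0.09853756]
boxcorner unit 0.13473517714141978 0.050637599107351265
boxcorner unit 0.1342507870138099 -0.0536206205049959
boxcorner unit 0.06931731272097763 -0.0524100943446385
boxcorner unit 0.07053776206416103 0.051640300647457296
hinge [0.5845 0.1924 0.046 ] unit -0.06032371581592298 0.09000877260930998
tip [0.4285 0.2038 0.037 ] unit -0.21672451357177608 0.09089018815132922
spool [0.5452 0.0023 0.042 ] unit -0.08675687975354376 -0.10230222499111971
cell [ 0.6086 -0.1462  0.05  ] unit -0.013574939678346092 -0.24616323779338659
jar [ 0.6901 -0.1394  0.052 ] unit 0.06732250284631287 -0.2339219230632634
disc [ 0.5149 -0.063   0.028 ] unit -0.11261882649424229 -0.16943121500180428
small [ 0.7618 -0.0422  0.028 ] unit 0.132355480606706 -0.13211966036493855
start [ 0.58201104 -0.29211462  0.044     ]
stop [ 0.52521091 -0.30948864  0.058     ]
jog [ 0.46856083 -0.32874688  0.044     ]
```

Candidates for the disc are (284,223), which measures about 100 mm and is the one to move, and (279,139), about 67 mm, a look-alike. For the start button they are (364,202), flat and round with a round rim (start), (371,221), domed (stop), and (376,241), square (jog). The crop confirms the choice. The rollers measure 95.2 mm apart and the hinge lands within 2 mm of its nominal position, so the unit frame is good.

Plan: push the disc along unit −x to clear the spool, then +y, then +x home.

```bash
cat >> h.py <<'E'
from scipy.spatial.transform import Rotation as Ro
O=np.array([.6386,.0985]); YAW=np.radians(-3.85)
xu=np.array([np.cos(YAW),np.sin(YAW)]); yu=np.array([-xu[1],xu[0]])
def U(x,y): return O+x*xu+y*yu
def inU(p): d=np.array(p)[:2]-O; return np.array([d@xu,d@yu])
def need(wx,wy,z,yaw_unit_deg=None):
    s=get_state(); q=s['ee_rot']; R=Ro.from_quat([q[1],q[2],q[3],q[0]]).as_matrix()
    p=s['position']; print('t',s['clock'],'pos',p.round(4),'unit',inU(p).round(4),'F',s['contact_force'].round(2),'w',round(s['width'],4),'q',s['qpos'].round(2))
    if yaw_unit_deg is not None:
        a=YAW+np.radians(yaw_unit_deg); T=np.array([[np.cos(a),np.sin(a),0],[np.sin(a),-np.cos(a),0],[0,0,-1]]).T
        rv=Ro.from_matrix(R.T@T).as_rotvec(degrees=True); print('turn deg',rv.round(2)); R=T
    print('shift after turn, tool mm',(R.T@(np.array([wx,wy,z])-p)*1000).round(1))
E
python3 -c "
from h import *
need(*U(-.04,-.1694),.12,0)"
```

```text
t 0.1 pos [ 0.1421 -0.5566  0.192 ] unit [-0.4514 -0.687 ] F [-0.51  0.19 -1.48] w 0.0856 q [-1.44  0.28  1.51 -0.    1.36 -0.12]
turn deg [-0.09  0.   18.16]
shift after turn, tool mm [ 411.4 -517.6   72. ]
```

>>> {"name": "drive_tool", "arguments": {"motion": "0 0 9.1 0 0 0 47; 0 0 9.1 0 0 0 47; 0 0 0 .045 -.056 .008 47; 0 0 0 .045 -.056 .008 47; 0 0 0 .045 -.056 .008 47; 0 0 0 .045 -.056 .008 47; 0 0 0 .045 -.056 .008 47; 0 0 0 .045 -.056 .008 47; 0 0 0 .045 -.056 .008 47; 0 0 0 .045 -.056 .008 47; 0 0 0 .03 -.04 .006 47; 0 0 0 0 0 0 47"}}

```text
clock: 1.6
position: [0.5211, -0.1522, 0.1263]
ee_rot: [-0.002, 0.999, -0.041, -0.001]
contact_force: [-0.6, -0.6, 0.1]
width: 0.0399
```

```bash
python3 -c "
from h import *
need(*U(-.04,-.1694),.12,0)"
```

```text
t 1.6 pos [ 0.5211 -0.1522  0.1263] unit [-0.1004 -0.2581] F [-0.63 -0.58  0.11] w 0.0399 q [-0.42  0.28  1.68  0.    1.19  1.24]
turn deg [-0.27  0.12 -0.9 ]
shift after turn, tool mm [ 60.4 -88.7   6.3]
```

>>> {"name": "drive_tool", "arguments": {"motion": "-.3 .1 -.9 .03 -.045 .003 47; 0 0 0 .03 -.044 .003 47; 0 0 0 0 0 0 47"}}

```text
clock: 1.98
position: [0.5876, -0.0689, 0.1193]
ee_rot: [0.002, 0.999, -0.034, -0.001]
contact_force: [-0.6, -0.6, 0.3]
width: 0.0405
```

```bash
python3 -c "
from h import *
need(*U(-.04,-.1694),.008,0)
grab('wrist','w1')"
```

```text
t 1.975 pos [ 0.5876 -0.0689  0.1193] unit [-0.0396 -0.1704] F [-0.6  -0.63  0.29] w 0.0405 q [-0.23  0.35  1.58 -0.    1.21  1.41]
turn deg [ 0.18  0.16 -0.1 ]
shift after turn, tool mm [ -0.4  -1.  111.3]
```

View pics/w1.png

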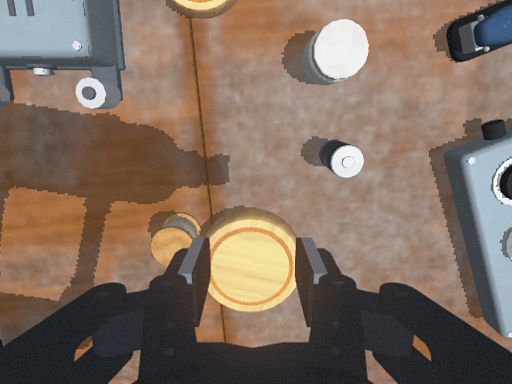

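The wrist view shows the disc at (252,262), which works out to 69 mm behind the tool as planned. The spool is at (176,243), clear of the fingers. I'm descending and pushing the disc along −x.

>>> {"name": "drive_tool", "arguments": {"motion": "0 0 0 0 0 .055 47; 0 0 0 0 0 .045 47; 0 0 0 0 0 .01 47; 0 0 0 0 0 0 47; 0 0 0 -.012 0 0 47; 0 0 0 -.015 0 0 47; 0 0 0 -.015 0 0 47; 0 0 0 -.015 0 0 47"}}

```text
clock: 3.02
position: [0.5264, -0.0748, 0.0142]
ee_rot: [0.005, 0.999, -0.038, 0.003]
contact_force: [-0.1, -0.0, 0.1]
width: 0.0406
```

```bash
python3 -c "
from h import *
need(*U(-.138,-.1694),.008,0)
grab('top','t1')"
```

```text
t 3.025 pos [ 0.5264 -0.0748  0.0142] unit [-0.1003 -0.1805] F [-0.06 -0.05  0.09] w 0.0406 q [-0.27  0.37  1.86 -0.01  0.9   1.39]
turn deg [ 0.57 -0.33 -0.47]
shift after turn, tool mm [-37.7 -11.1   6.2]
```

View pics/t1.png

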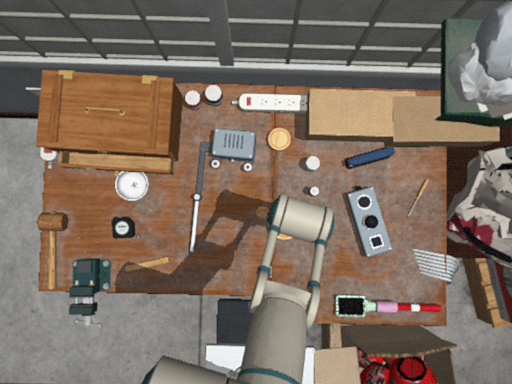

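```bash
python3 -c "
from h import *
grab('wrist','w2');grab('scene','s2')
a=cv2.imread('pics/w2.png');b=cv2.imread('pics/s2.png')
b=cv2.resize(b[140:300,160:360],(400,320));a=cv2.resize(a,(400,300));c=np.zeros((320,800,3),np.uint8);c[:300,:400]=a;c[:,400:]=b;cv2.imwrite('pics/c2.png',c)"
```

```text
(no output)
```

View pics/c2.png

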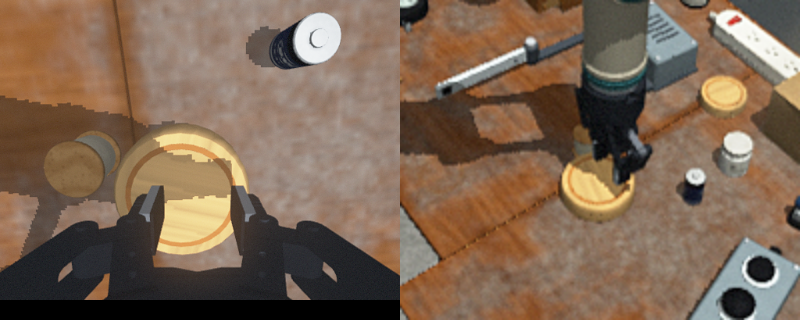

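```bash
python3 -c "
from h import *
m=camera_model('wrist');K=m['camera_matrix'];T=m['T_tool_cam']
z=np.load('pics/w2.npz');d=z['d'];print('pos',z['p'],inU(z['p']))
q=z['q'];R=Ro.from_quat([q[1],q[2],q[3],q[0]]).as_matrix()
def w(u,v):
    k=d[v,u];c=np.array([(u-K[0,2])/K[0,0]*k,-(v-K[1,2])/K[1,1]*k,-k,1]);t=(T@c)[:3];p=z['p']+R@t;return t.round(4),inU(p).round(4),p[2].round(4)
for a in [(150,190),(152,200),(155,190),(157,195),(157,240),(238,190),(236,200),(235,195),(238,240),(200,170),(200,230),(140,150),(65,170),(185,135)]:
    u,v=int(a[0]*1.28),int(a[1]*1.28); print(a,w(u,v))
"
```

```text
pos [ 0.52315183 -0.07412093  0.01384896] [-0.10359706 -0.17998309]
(150, 190) (array([ 0.0108, -0.0268, -0.0515]), array([-0.0926, -0.1528]), np.float64(0.0651))
(152, 200) (array([ 0.011 , -0.0237, -0.0648]), array([-0.0925, -0.1558]), np.float64(0.0784))
(155, 190) (array([ 0.0112, -0.0241, -0.0523]), array([-0.0923, -0.1555]), np.float64(0.066))
(157, 195) (array([ 0.0116, -0.0221, -0.0594]), array([-0.0919, -0.1574]), np.float64(0.073))
(157, 240) (array([-0.0066, -0.0208, -0.0726]), array([-0.1101, -0.1584]), np.float64(0.0862))
(238, 190) (array([ 0.0112,  0.0214, -0.0521]), array([-0.0927, -0.201 ]), np.float64(0.0662))
(236, 200) (array([ 0.0091,  0.0194, -0.0606]), array([-0.0948, -0.1989]), np.float64(0.0746))
(235, 195) (array([ 0.0095,  0.0194, -0.0546]), array([-0.0944, -0.199 ]), np.float64(0.0686))
(238, 240) (array([-0.0077,  0.0194, -0.0708]), array([-0.1116, -0.1986]), np.float64(0.0848))
(200, 170) (array([ 0.0107,  0.0012, -0.016 ]), array([-0.093 , -0.1811]), np.float64(0.0299))
(200, 230) (array([-0.036 ,  0.0014, -0.016 ]), array([-0.1396, -0.181 ]), np.float64(0.0299))
(140, 150) (array([ 0.0242, -0.0396, -0.015 ]), array([-0.0791, -0.1404]), np.float64(0.0285))
(65, 170) (array([ 0.0152, -0.0841, -0.0299]), array([-0.0877, -0.0957]), np.float64(0.043))
(185, 135) (array([ 0.0346, -0.0094, -0.0132]), array([-0.0689, -0.1707]), np.float64(0.027))
```

```bash
python3 -c "
from h import *
m=camera_model('scene');K=m['camera_matrix'];T=m['cam_to_world']
z=np.load('pics/s2.npz');d=z['d']
v,u=np.mgrid[140:260,230:300];k=d[140:260,230:300]
c=np.stack([(u-K[0,2])/K[0,0]*k,-(v-K[1,2])/K[1,1]*k,-k,np.ones_like(k)],-1)@T.T
for row in range(70,112,3): print(row+140,[ '%d,%d,%d'%tuple((c[row,j,:3]*1000).round()) for j in range(24,58,4)])
b=cv2.imread('pics/s2.png');cv2.imwrite('pics/c3.png',cv2.resize(b[180:270,215:315],(800,720))[:600])
"
```

```text
210 ['536,-12,42', '519,-50,90', '527,-56,90', '507,-96,142', '510,-107,151', '516,-115,154', '523,-121,155', '623,-30,-4', '629,-39,0']
213 ['535,-13,30', '516,-54,84', '527,-57,78', '506,-97,133', '521,-96,121', '528,-102,122', '518,-127,154', '524,-134,156', '624,-46,-3']
216 ['535,-14,19', '517,-54,71', '528,-56,65', '506,-99,123', '514,-103,122', '510,-123,145', '511,-135,155', '520,-139,152', '617,-55,-2']
219 ['524,-28,27', '517,-54,58', '541,-41,28', '509,-95,106', '519,-99,103', '506,-128,140', '509,-138,148', '522,-138,138', '608,-64,1']
222 ['518,-35,26', '526,-43,29', '535,-49,28', '541,-59,33', '513,-107,103', '506,-128,130', '512,-136,133', '530,-130,114', '602,-72,-1']
225 ['513,-42,25', '520,-50,27', '528,-57,28', '512,-93,78', '515,-105,87', '506,-130,120', '520,-128,107', '587,-72,-2', '594,-81,2']
228 ['505,-53,29', '513,-59,29', '521,-66,30', '509,-97,71', '513,-108,80', '525,-109,71', '571,-75,0', '580,-81,-1', '588,-88,1']
231 ['500,-60,27', '509,-65,26', '516,-73,28', '511,-96,56', '514,-107,66', '543,-90,25', '565,-82,-1', '575,-88,-3', '583,-94,-3']
234 ['495,-66,25', '501,-75,29', '510,-80,27', '518,-87,28', '527,-93,27', '536,-98,26', '560,-89,-3', '567,-96,-2', '575,-103,0']
237 ['489,-74,25', '495,-83,30', '504,-88,28', '513,-94,27', '521,-101,28', '530,-106,27', '553,-97,-2', '562,-103,-3', '570,-110,-2']
240 ['482,-83,27', '490,-89,27', '499,-95,27', '509,-100,24', '515,-108,28', '526,-111,22', '545,-106,0', '554,-112,0', '564,-117,-3']
243 ['475,-92,31', '485,-97,27', '492,-103,28', '502,-108,26', '512,-112,21', '528,-110,6', '540,-113,-1', '548,-120,0', '557,-125,-3']
246 ['473,-95,22', '482,-101,21', '490,-107,22', '501,-110,16', '513,-112,7', '524,-115,1', '534,-120,-2', '543,-126,-3', '549,-134,1']
249 ['474,-94,7', '481,-102,9', '489,-108,10', '498,-114,9', '510,-115,0', '519,-122,0', '529,-126,-4', '535,-134,0', '545,-139,-3']
```

View pics/c3.png

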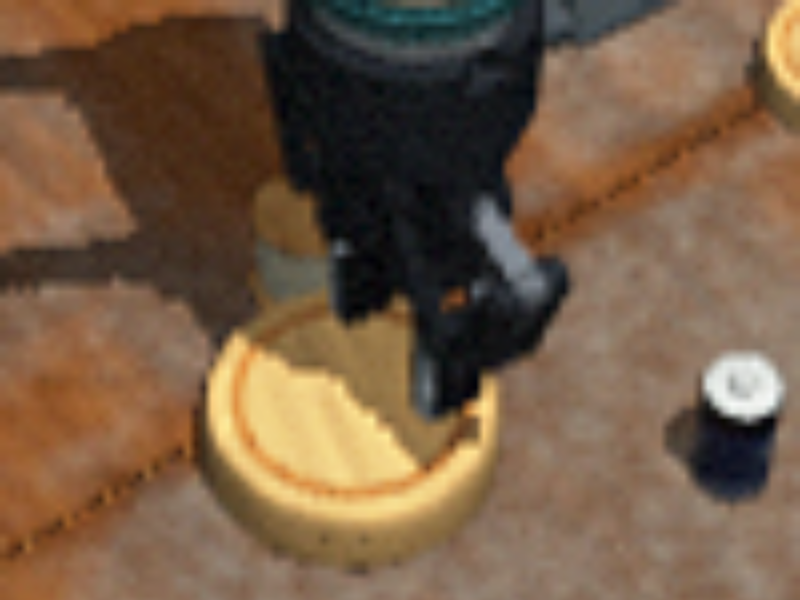

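View pics/w2.png

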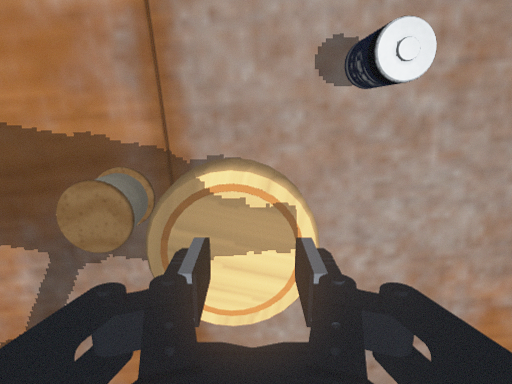

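The fingertips are actually about 40 mm behind the reported TCP: both camera depths put the tips at z≈0.055, and the disc hasn't moved. I'll lift, shut the fingers and see where the tips are.

>>> {"name": "drive_tool", "arguments": {"motion": "0 0 0 0 0 -.04 0; 0 0 0 0 0 -.04 0; 0 0 0 0 0 0 0; 0 0 0 0 0 0 0; 0 0 0 0 0 0 0; 0 0 0 0 0 0 0"}}

```text
clock: 3.92
position: [0.5269, -0.0737, 0.0932]
ee_rot: [0.005, 0.999, -0.038, 0.001]
contact_force: [-0.0, -0.2, 0.2]
width: 0.0
```

```bash
python3 -c "
from h import *
need(*U(-.04,-.1694),.12,0)
grab('wrist','w3'); grab('scene','s3')
def cloud(n,f):
    z=np.load('pics/'+f+'.npz');d=z['d'];m=camera_model(n);K=m['camera_matrix']
    v,u=np.mgrid[:384,:512]
    c=np.stack([(u-K[0,2])/K[0,0]*d,-(v-K[1,2])/K[1,1]*d,-d,np.ones_like(d)],-1)
    return c@(m['T_tool_cam'] if n=='wrist' else m['cam_to_world']).T,d
c,d=cloud('wrist','w3')
mm=(abs(c[...,0])<.02)&(abs(c[...,1])<.06)&(c[...,2]<.03)&(d>0)
v,u=np.nonzero(mm)
z=c[mm]; print(z[:,2].max()); i=np.argsort(-z[:,2])[:2000:100]; print(np.c_[u[i],v[i],z[i,:3].round(4)])
"
```

```text
t 3.925 pos [ 0.5269 -0.0737  0.0932] unit [-0.0998 -0.1793] F [-0.   -0.22  0.19] w 0.0 q [-0.26  0.29  1.75 -0.01  1.1   1.39]
turn deg [ 0.52 -0.17 -0.47]
shift after turn, tool mm [ 59.8  -9.9 -26.8]
-0.042550193703474404
[[ 2.47e+02  2.36e+02  1.05e-02 -3.20e-03 -4.26e-02]
 [ 2.74e+02  2.46e+02  7.20e-03  9.00e-03 -4.63e-02]
 [ 2.76e+02  2.48e+02  7.10e-03  9.70e-03 -4.82e-02]
 [ 2.52e+02  2.42e+02  1.08e-02 -9.00e-04 -5.02e-02]
 [ 2.28e+02  2.52e+02  6.80e-03 -1.13e-02 -5.20e-02]
 [ 2.83e+02  2.54e+02  6.70e-03  1.24e-02 -5.36e-02]
 [ 2.26e+02  2.56e+02  6.60e-03 -1.19e-02 -5.55e-02]
 [ 2.56e+02  2.48e+02  1.10e-02  7.00e-04 -5.69e-02]
 [ 2.31e+02  2.59e+02  6.60e-03 -9.60e-03 -5.84e-02]
 [ 2.80e+02  2.59e+02  7.30e-03  1.06e-02 -5.97e-02]
 [ 2.38e+02  2.52e+02  1.11e-02 -6.60e-03 -6.12e-02]
 [ 2.34e+02  2.64e+02  6.50e-03 -8.20e-03 -6.26e-02]
 [ 2.72e+02  2.65e+02  6.80e-03  7.00e-03 -6.40e-02]
 [ 2.45e+02  2.57e+02  1.09e-02 -3.70e-03 -6.53e-02]
 [ 2.58e+02  2.60e+02  1.03e-02  1.40e-03 -6.66e-02]
 [ 2.51e+02  2.59e+02  1.12e-02 -1.30e-03 -6.77e-02]
 [ 2.17e+02  2.71e+02  7.00e-03 -1.43e-02 -6.93e-02]
 [ 2.65e+02  2.65e+02  1.05e-02  3.90e-03 -7.13e-02]
 [ 2.37e+02  2.66e+02  1.13e-02 -6.40e-03 -7.35e-02]
 [ 2.53e+02  2.86e+02  4.20e-03 -5.00e-04 -7.54e-02]]
```

View pics/w3.png

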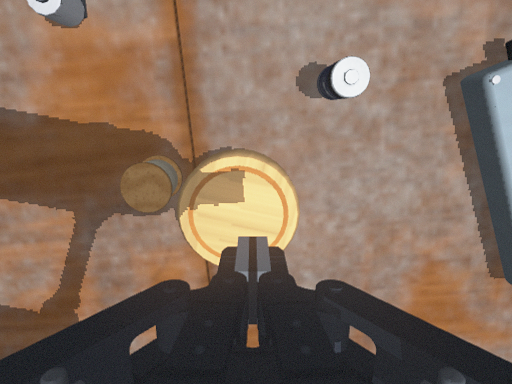

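View pics/s3.png

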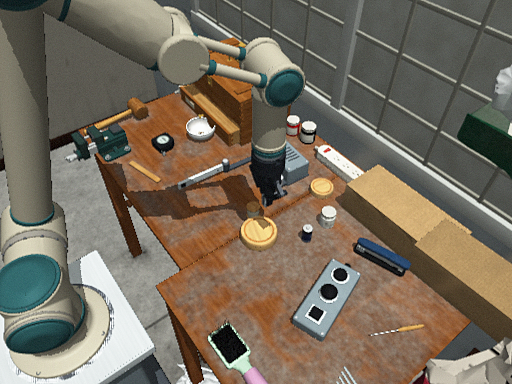

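```bash
python3 -c "
from h import *
z=np.load('pics/s3.npz');d=z['d'];m=camera_model('scene');K=m['camera_matrix']
v,u=np.mgrid[:384,:512]
c=(np.stack([(u-K[0,2])/K[0,0]*d,-(v-K[1,2])/K[1,1]*d,-d,np.ones_like(d)],-1)@m['cam_to_world'].T)[...,:3]
p=np.array([.5269,-.0737]);mm=(np.linalg.norm(c[...,:2]-p,axis=-1)<.03)&(c[...,2]>.05)
q=c[mm];i=np.argsort(q[:,2])[:300:20];print(np.c_[u[mm][i],v[mm][i],q[i].round(4)])
b=cv2.imread('pics/s3.png');cv2.imwrite('pics/c4.png',cv2.resize(b[160:250,220:320],(660,600)))
q=get_state()['ee_rot'];print(Ro.from_quat([q[1],q[2],q[3],q[0]]).as_matrix().round(3))
"
```

```text
[[ 2.650e+02  2.070e+02  5.158e-01 -8.140e-02  1.336e-01]
 [ 2.710e+02  2.040e+02  5.280e-01 -8.900e-02  1.433e-01]
 [ 2.650e+02  2.020e+02  5.165e-01 -7.980e-02  1.502e-01]
 [ 2.660e+02  2.000e+02  5.167e-01 -8.290e-02  1.601e-01]
 [ 2.650e+02  1.980e+02  5.111e-01 -8.560e-02  1.735e-01]
 [ 2.620e+02  1.920e+02  5.137e-01 -7.060e-02  1.796e-01]
 [ 2.690e+02  1.940e+02  5.207e-01 -8.810e-02  1.834e-01]
 [ 2.610e+02  1.890e+02  5.140e-01 -6.620e-02  1.860e-01]
 [ 2.740e+02  1.890e+02  5.336e-01 -9.010e-02  1.940e-01]
 [ 2.620e+02  1.860e+02  5.140e-01 -6.950e-02  1.992e-01]
 [ 2.670e+02  1.890e+02  5.145e-01 -8.730e-02  2.039e-01]
 [ 2.680e+02  1.890e+02  5.133e-01 -9.230e-02  2.090e-01]
 [ 2.680e+02  1.880e+02  5.122e-01 -9.340e-02  2.141e-01]
 [ 2.670e+02  1.860e+02  5.100e-01 -9.220e-02  2.211e-01]
 [ 2.630e+02  1.830e+02  5.052e-01 -8.350e-02  2.266e-01]]
[[ 0.997 -0.075  0.003]
 [-0.075 -0.997 -0.009]
 [ 0.003  0.009 -1.   ]]
```

View pics/c4.png

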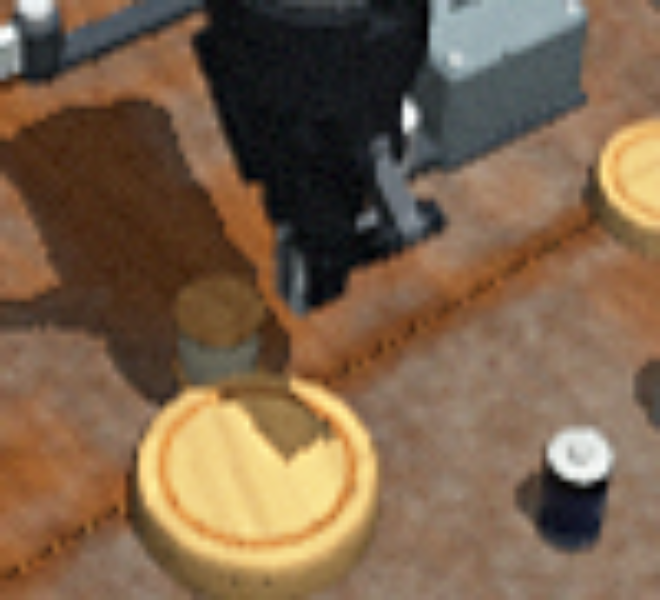

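The tip is about 40 mm short of the reported TCP in both cameras (tip z 0.133 at TCP z 0.093), so I'll allow for that and check by contact force. Next I go back to the pre-push pose.

>>> {"name": "drive_tool", "arguments": {"motion": ".5 -.2 -.5 .03 -.005 0 47; 0 0 0 .03 -.005 0 47; 0 0 0 0 0 0 47; 0 0 0 0 0 0 47; 0 0 0 0 0 0 47"}}

```text
clock: 4.65
position: [0.5853, -0.0676, 0.091]
ee_rot: [-0.0, 0.999, -0.033, -0.004]
contact_force: [-1.0, 0.1, -0.3]
width: 0.0402
```

```bash
python3 -c "
from h import *
need(*U(-.04,-.1694),-.02,0)"
```

```text
t 4.65 pos [ 0.5853 -0.0676  0.091 ] unit [-0.042  -0.1693] F [-0.96  0.11 -0.26] w 0.0402 q [-0.23  0.37  1.62 -0.    1.15  1.41]
turn deg [-0.02  0.4   0.03]
shift after turn, tool mm [2.00e+00 1.00e-01 1.11e+02]
```

>>> {"name": "drive_tool", "arguments": {"motion": "0 .4 0 .001 0 .05 47; 0 0 0 .001 0 .045 47; 0 0 0 0 0 .012 47; 0 0 0 0 0 0 47"}}

```text
clock: 5.15
position: [0.5866, -0.0684, -0.0154]
ee_rot: [0.0, 0.999, -0.034, 0.002]
contact_force: [0.7, 0.1, 1.0]
width: 0.0401
```

```bash
python3 -c "
from h import *
need(*U(-.04,-.1694),-.033,0)
c=grab('wrist','w4')"
```

```text
t 5.15 pos [ 0.5866 -0.0684 -0.0154] unit [-0.0407 -0.17  ] F [0.69 0.07 1.05] w 0.0401 q [-0.23  0.48  1.76  0.    0.9   1.4 ]
turn deg [ 0.03 -0.23 -0.01]
shift after turn, tool mm [ 0.7 -0.6 17.6]
```

View pics/w4.png

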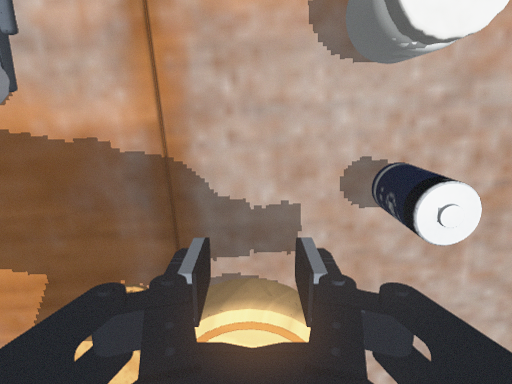

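The TCP reads z=−0.015 with no contact, so the offset is confirmed. The fingers straddle the far rim of the disc, with the battery clear to the right.

>>> {"name": "drive_tool", "arguments": {"motion": "0 0 0 0 0 .008 47; 0 0 0 0 0 .006 47; 0 0 0 0 0 .002 47; 0 0 0 -.012 0 0 47; 0 0 0 -.012 0 0 47; 0 0 0 -.012 0 0 47; 0 0 0 0 0 0 47"}}

```text
clock: 6.08
position: [0.5515, -0.0665, -0.028]
ee_rot: [0.001, 0.999, -0.034, 0.006]
contact_force: [-0.0, 0.1, 0.6]
width: 0.0401
```

```bash
python3 -c "
from h import *
need(*U(-.138,-.1694),-.033,0)
c=grab('wrist','w5')"
```

```text
t 6.075 pos [ 0.5515 -0.0665 -0.028 ] unit [-0.0759 -0.1705] F [-0.03  0.09  0.57] w 0.0401 q [-0.25  0.45  1.86  0.    0.82  1.39]
turn deg [ 0.11 -0.75 -0.01]
shift after turn, tool mm [-62.1  -1.1   5. ]
```

View pics/w5.png

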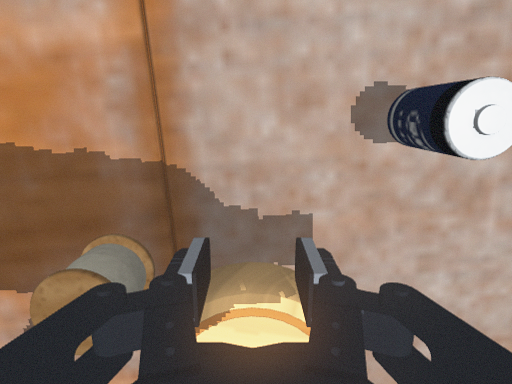

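>>> {"name": "drive_tool", "arguments": {"motion": "0 -.7 0 -.012 0 .002 47; 0 0 0 -.012 -.001 .001 47; 0 0 0 -.012 0 0 47; 0 0 0 -.012 0 0 47; 0 0 0 -.012 0 0 47; 0 0 0 0 0 0 47"}}

```text
clock: 6.88
position: [0.4927, -0.0623, -0.03]
ee_rot: [0.002, 0.999, -0.034, 0.005]
contact_force: [1.3, 1.0, -0.6]
width: 0.0404
```

```bash
python3 -c "
from h import *
need(*U(-.12,-.1694),.02,0)
grab('scene','s5');grab('top','t5')
"
```

```text
t 6.875 pos [ 0.4927 -0.0623 -0.03  ] unit [-0.1348 -0.1702] F [ 1.29  1.01 -0.57] w 0.0404 q [-0.26  0.39  1.99 -0.    0.75  1.38]
turn deg [ 0.2  -0.55 -0.01]
shift after turn, tool mm [ 14.8  -0.8 -50. ]
```

View pics/s5.png

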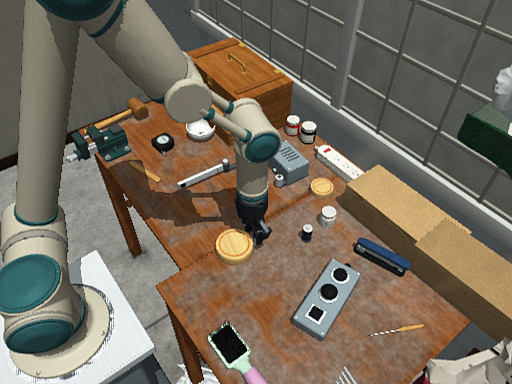

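```bash
cat >> h.py <<'E'
def disc(n,f,show=True):
    im=np.load('pics/'+f+'.npz')['im']; hsv=cv2.cvtColor(im,cv2.COLOR_RGB2HSV)
    m=cv2.inRange(hsv,(12,60,120),(28,200,255)); m=cv2.morphologyEx(m,cv2.MORPH_OPEN,np.ones((3,3)))
    for c in cv2.findContours(m,0,1)[0]:
        if cv2.contourArea(c)>250:
            P=np.array([px2w(n,*p[0],.028)[:2] for p in c],np.float32)
            (x,y),r=cv2.minEnclosingCircle(P); e=cv2.boundingRect(c)
            if r<.08: print(n,f,e,'w',round(x,4),round(y,4),'r',round(r,4),'unit',inU([x,y]).round(4))
E
python3 -c "
from h import *
disc('scene','s0');disc('top','t0');disc('scene','s5')"
```

```text
scene s0 (255, 287, 38, 31) w 0.4153 -0.2474 r 0.0511 unit [-0.1996 -0.3602]
scene s0 (158, 279, 33, 50) w 0.2297 -0.1176 r 0.0696 unit [-0.3935 -0.243 ]
scene s0 (273, 275, 25, 31) w 0.4585 -0.2431 r 0.0413 unit [-0.1567 -0.3529]
scene s0 (215, 249, 30, 31) w 0.3852 -0.1015 r 0.0528 unit [-0.2394 -0.2165]
scene s0 (199, 220, 40, 29) w 0.4265 -0.0053 r 0.0556 unit [-0.2047 -0.1178]
scene s0 (323, 211, 39, 33) w 0.6801 -0.1876 r 0.0631 unit [ 0.0606 -0.2827]Traceback (most recent call last):
  File "<string>", line 3, in <module>
    disc('scene','s0');disc('top','t0');disc('scene','s5')
    ~~~~^^^^^^^^^^^^^^
  File "h.py", line 29, in disc
    P=np.array([px2w(n,*p[0],.028)[:2] for p in c],np.float32)
                ~~~~^^^^^^^^^^^^^^
  File "h.py", line 7, in px2w
    m=camera_model(n);K=np.array(m['camera_matrix']);T=np.array(m['cam_to_world'])
ValueError: time passes only in moves, steps and waits
```

>>> {"name": "drive_tool", "arguments": {"motion": "0 0 0 .015 0 0 47; 0 -.5 0 .005 0 -.04 47; 0 0 0 0 0 -.05 47; 0 0 0 0 0 -.03 47; 0 0 -10.5 0 0 0 47; 0 0 -10.5 0 0 0 47; 0 0 -10.5 0 0 0 47; 0 0 -10.5 0 0 0 47; 0 0 -10.5 0 0 0 47; 0 0 -10.5 0 0 0 47; 0 0 -10.5 0 0 0 47; 0 0 -10.5 0 0 0 47"}}

```text
clock: 8.48
position: [0.5239, -0.0637, 0.0912]
ee_rot: [-0.001, 0.754, 0.657, -0.003]
contact_force: [0.2, -0.5, -0.6]
width: 0.0403
```

```bash
python3 -c "
from h import *
need(*U(-.195,-.255),.06,90)"
```

```text
t 8.475 pos [ 0.5239 -0.0637  0.0912] unit [-0.1036 -0.1695] F [ 0.19 -0.52 -0.61] w 0.0403 q [-0.25  0.29  1.76 -0.    1.1  -0.11]
turn deg [-0.33  0.12 -3.96]
shift after turn, tool mm [-85.5 -91.4  31.2]
```

>>> {"name": "drive_tool", "arguments": {"motion": "-.3 .1 -4 0 0 0 47; 0 0 0 -.043 -.046 0 47; 0 0 0 -.043 -.046 0 47; 0 0 0 0 0 0 47"}}

```text
clock: 8.98
position: [0.4294, -0.1464, 0.0902]
ee_rot: [-0.0, 0.728, 0.686, -0.0]
contact_force: [-0.3, 0.5, 0.4]
width: 0.0403
```

```bash
cat >> h.py <<'E'
import functools
camera_model=functools.lru_cache(None)(camera_model)
def disc(n,f):
    z=np.load('pics/'+f+'.npz');im=z['im'];d=z['d'];m=camera_model(n);K=m['camera_matrix']
    v,u=np.mgrid[:384,:512]
    c=np.stack([(u-K[0,2])/K[0,0]*d,-(v-K[1,2])/K[1,1]*d,-d,np.ones_like(d)],-1)
    if n=='wrist':
        q=z['q'];T=np.eye(4);T[:3,:3]=Ro.from_quat([q[1],q[2],q[3],q[0]]).as_matrix();T[:3,3]=z['p'];T=T@m['T_tool_cam']
    else: T=m['cam_to_world']
    c=(c@T.T)[...,:3]; hsv=cv2.cvtColor(im,cv2.COLOR_RGB2HSV)
    k=((c[...,2]>.019)&(c[...,2]<.036)&(d>0)&(hsv[...,0]>10)&(hsv[...,0]<30)).astype(np.uint8)
    k=cv2.morphologyEx(k,cv2.MORPH_OPEN,np.ones((3,3)))
    for o in cv2.findContours(k,0,1)[0]:
        if cv2.contourArea(o)>150:
            P=c[o[:,0,1],o[:,0,0],:2].astype(np.float32);(x,y),r=cv2.minEnclosingCircle(P)
            if r<.08: print(n,f,cv2.boundingRect(o),'w',round(x,4),round(y,4),'r',round(r,4),'unit',inU([x,y]).round(4))
E
python3 -c "
from h import *
need(*U(-.195,-.255),-.03,90)
grab('scene','s6');grab('wrist','w6')
disc('scene','s0');disc('top','t0');disc('scene','s6');disc('wrist','w6')"
```

```text
t 8.975 pos [ 0.4294 -0.1464  0.0902] unit [-0.1923 -0.2584] F [-0.34  0.53  0.41] w 0.0403 q [-0.48  0.18  1.91 -0.    1.05 -0.42]
turn deg [-0.04  0.03  0.44]
shift after turn, tool mm [  3.4  -2.7 120.2]
scene s0 (240, 217, 37, 31) w 0.5103 -0.065 r 0.05 unit [-0.1171 -0.1718]
top t0 (48, 230, 7, 45) w 0.4133 0.6143 r 0.0641 unit [-0.2594  0.4995]
top t0 (267, 206, 34, 34) w 0.5147 -0.0616 r 0.0499 unit [-0.1129 -0.1681]
scene s6 (215, 232, 38, 30) w 0.4326 -0.0602 r 0.0505 unit [-0.1948 -0.1722]
wrist w6 (183, 1, 138, 147) w 0.4361 -0.0572 r 0.0502 unit [-0.1916 -0.1689]
```

View pics/w6.png

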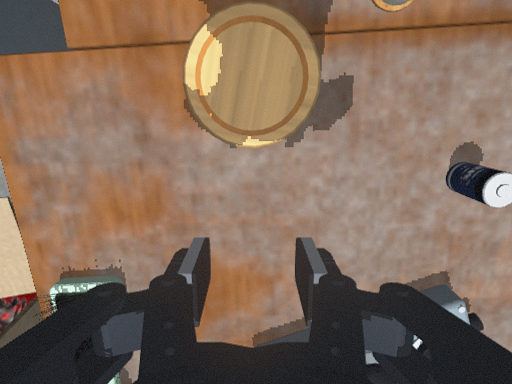

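Disc at unit (−0.192,−0.169), with the tool aligned behind it on the −y side. I'm descending and pushing +y.

>>> {"name": "drive_tool", "arguments": {"motion": "0 0 .4 .001 0 .05 47; 0 0 0 .001 0 .05 47; 0 0 0 0 0 .014 47; 0 0 0 0 0 .004 47; 0 0 0 0 0 0 47; 0 0 0 .012 0 0 47; 0 0 0 .012 0 0 47; 0 0 0 .012 0 0 47;  0 0 0 .012 0 0 47; 0 0 0 0 0 0 47"}}

```text
clock: 10.32
position: [0.4498, -0.0908, -0.0273]
ee_rot: [0.008, 0.727, 0.687, 0.005]
contact_force: [-1.4, -0.2, -0.3]
width: 0.0402
```

```bash
python3 -c "
from h import *
need(*U(-.192,-.057),-.03,90)"
```

```text
t 10.325 pos [ 0.4498 -0.0908 -0.0273] unit [-0.1757 -0.2015] F [-1.43 -0.22 -0.27] w 0.0402 q [-0.35  0.34  2.07  0.    0.71 -0.3 ]
turn deg [0.99 0.22 0.65]
shift after turn, tool mm [144.5 -16.3   2.7]
```

```bash
python3 -c "
from h import *
grab('wrist','w7');disc('wrist','w7');grab('scene','s7');disc('scene','s7')"
```

```text
wrist w7 (450, 38, 25, 28) w 0.5326 -0.0066 r 0.0066 unit [-0.0987 -0.112 ]
wrist w7 (94, 0, 256, 243) w 0.4402 -0.0292 r 0.0509 unit [-0.1893 -0.1408]
scene s7 (445, 290, 59, 49) w 0.7549 -0.5429 r 0.0735 unit [ 0.1591 -0.6322]
scene s7 (210, 222, 19, 31) w 0.4293 -0.0253 r 0.0481 unit [-0.2005 -0.1376]
```

View pics/w7.png

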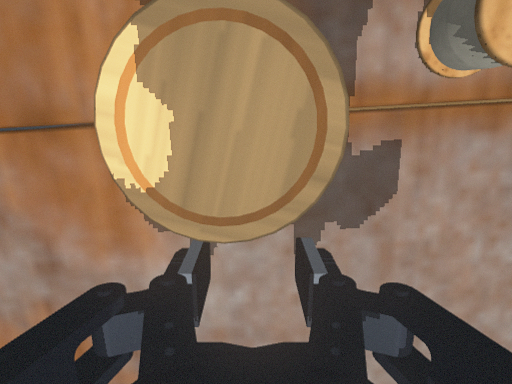

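>>> {"name": "drive_tool", "arguments": {"motion": "0 0 0 -.012 0 0 47; 1 .2 .6 0 -.012 .002 47; 0 0 0 0 0 0 47"}}

```text
clock: 10.8
position: [0.4365, -0.1046, -0.0297]
ee_rot: [-0.0, 0.731, 0.682, -0.001]
contact_force: [0.1, -0.0, 1.3]
width: 0.0399
```

```bash
python3 -c "
from h import *
need(*U(-.19,-.057),-.03,90)"
```

```text
t 10.8 pos [ 0.4365 -0.1046 -0.0297] unit [-0.188  -0.2163] F [ 0.15 -0.03  1.31] w 0.0399 q [-0.39  0.34  2.08 -0.    0.72 -0.32]
turn deg [-0.07  0.03 -0.13]
shift after turn, tool mm [159.3  -2.    0.3]
```

>>> {"name": "drive_tool", "arguments": {"motion": "0 0 0 .012 -.001 0 47; 0 0 0 .012 0 0 47; 0 0 0 .012 0 0 47; 0 0 0 .012 0 0 47; 0 0 0 0 0 0 47"}}

```text
clock: 11.42
position: [0.4389, -0.053, -0.0298]
ee_rot: [-0.0, 0.731, 0.682, -0.001]
contact_force: [0.5, -0.3, -0.5]
width: 0.0397
```

```bash
python3 -c "
from h import *
need(*U(-.19,-.057),-.03,90)
grab('wrist','w8');disc('wrist','w8')"
```

```text
t 11.425 pos [ 0.4389 -0.053  -0.0298] unit [-0.1891 -0.1646] F [ 0.47 -0.34 -0.48] w 0.0397 q [-0.28  0.34  2.09 -0.    0.71 -0.21]
turn deg [-0.06  0.03 -0.09]
shift after turn, tool mm [107.6  -0.9   0.2]
wrist w8 (463, 118, 27, 39) w 0.5305 -0.002 r 0.0089 unit [-0.1012 -0.1075]
wrist w8 (125, 0, 257, 254) w 0.4427 0.0034 r 0.0512 unit [-0.1891 -0.108 ]
```

Disc centred in the cradle at unit (−0.189,−0.108). Continuing the push.

>>> {"name": "drive_tool", "arguments": {"motion": "0 0 0 .012 0 0 47; 0 0 0 .012 0 0 47; 0 0 0 .012 0 0 47; 0 0 0 .012 0 0 47; 0 0 0 .012 0 0 47; 0 0 0 .012 0 0 47; 0 0 0 .012 0 0 47; 0 0 0 .010 0 0 47; 0 0 0 0 0 0 47"}}

```text
clock: 12.6
position: [0.4462, 0.0469, -0.0298]
ee_rot: [0.0, 0.731, 0.682, -0.001]
contact_force: [1.2, 1.0, -0.2]
width: 0.0401
```

```bash
python3 -c "
from h import *
need(*U(-.19,-.057),-.03,90)
grab('wrist','w9');disc('wrist','w9')"
```

```text
t 12.6 pos [ 0.4462  0.0469 -0.0298] unit [-0.1885 -0.0644] F [ 1.2   0.99 -0.15] w 0.0401 q [-0.05  0.34  2.08 -0.    0.72  0.02]
turn deg [-0.03  0.06 -0.09]
shift after turn, tool mm [ 7.4 -1.5  0.2]
wrist w9 (125, 0, 257, 255) w 0.4499 0.1034 r 0.051 unit [-0.1886 -0.0078]
```

>>> {"name": "drive_tool", "arguments": {"motion": "0 0 0 .007 0 0 47; 0 0 0 0 0 0 47; 0 0 0 -.02 0 0 47; 0 0 0 0 0 -.05 47; 0 0 0 0 0 -.05 47; 0 0 0 0 0 -.03 47; 0 0 10.5 0 0 0 47; 0 0 10.5 0 0 0 47; 0 0 10.5 0 0 0 47; 0 0 10.5 0 0 0 47; 0 0 10.5 0 0 0 47"}}

```text
clock: 14.02
position: [0.4451, 0.0326, 0.1046]
ee_rot: [-0.0, 0.961, 0.276, -0.0]
contact_force: [-0.6, -0.0, 0.1]
width: 0.04
```

>>> {"name": "drive_tool", "arguments": {"motion": "0 0 10.5 0 0 0 47; 0 0 10.5 0 0 0 47; 0 0 10.5 0 0 0 47; 0 0 0 0 0 0 47"}}

```text
clock: 14.52
position: [0.4442, 0.0323, 0.1043]
ee_rot: [-0.001, 1.0, -0.001, -0.001]
contact_force: [-0.7, 0.7, 0.6]
width: 0.0403
```

```bash
python3 -c "
from h import *
need(*U(-.275,0),.09,0)"
```

```text
t 14.525 pos [0.4442 0.0323 0.1043] unit [-0.1896 -0.0791] F [-0.74  0.69  0.62] w 0.0403 q [-0.09  0.16  1.91  0.    1.08  1.49]
turn deg [-0.1   0.1   3.74]
shift after turn, tool mm [-85.4 -79.1  14.3]
```

>>> {"name": "drive_tool", "arguments": {"motion": "-.1 .1 3.7 0 0 0 47; 0 0 0 -.043 -.04 .005 47; 0 0 0 -.043 -.04 .005 47; 0 0 0 0 0 0 47"}}

```text
clock: 15.02
position: [0.3624, 0.1191, 0.0937]
ee_rot: [-0.0, 1.0, -0.03, 0.0]
contact_force: [0.1, -0.8, 0.2]
width: 0.0401
```

```bash
python3 -c "
from h import *
need(*U(-.275,0),-.03,0)
grab('wrist','w10');disc('wrist','w10')
grab('top','t10');disc('top','t10')"
```

```text
t 15.025 pos [0.3624 0.1191 0.0937] unit [-0.2769  0.002 ] F [ 0.1  -0.79  0.21] w 0.0401 q [0.13 0.07 2.04 0.   1.03 1.76]
turn deg [-0.06 -0.05  0.45]
shift after turn, tool mm [  1.9   2.  123.7]
wrist w10 (190, 1, 136, 146) w 0.4507 0.1109 r 0.0501 unit [-0.1883 -0.0003]
top t10 (208, 226, 34, 34) w 0.4524 0.1103 r 0.05 unit [-0.1866 -0.0007]
```

View pics/w10.png

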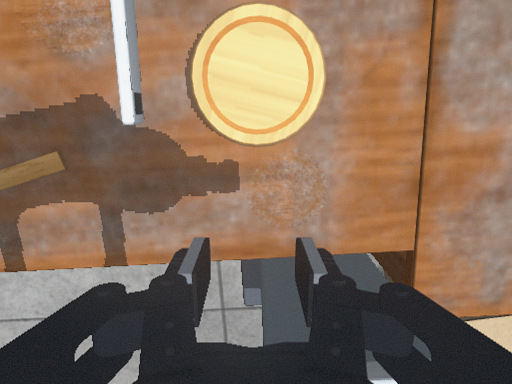

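Disc at unit (−0.188,0.000). The tool is behind it and the gate tip at (133,115) is well clear to the left. I'm descending.

>>> {"name": "drive_tool", "arguments": {"motion": "0 0 .4 .001 .001 .04 47; 0 0 0 .001 .001 .04 47; 0 0 0 0 0 .03 47; 0 0 0 0 0 .012 47; 0 0 0 0 0 0 47"}}

```text
clock: 15.75
position: [0.3821, 0.1117, -0.0289]
ee_rot: [-0.0, 0.999, -0.035, 0.01]
contact_force: [-0.1, -0.5, 0.4]
width: 0.0401
```

```bash
python3 -c "
from h import *
need(*U(-.057,0),-.03,0)"
```

```text
t 15.75 pos [ 0.3821  0.1117 -0.0289] unit [-0.2568 -0.0041] F [-0.08 -0.5   0.41] w 0.0401 q [ 0.11  0.28  2.2  -0.    0.65  1.75]
turn deg [-0.08 -1.1  -0.16]
shift after turn, tool mm [199.8  -4.1   1.1]
```

>>> {"name": "drive_tool", "arguments": {"motion": "0 -1.1 -.2 0 -.004 0 47; 0 0 0 0 0 0 47; 0 0 0 .012 0 0 47; 0 0 0 .012 0 0 47; 0 0 0 .012 0 0 47; 0 0 0 .012 0 0 47; 0 0 0 .012 0 0 47; 0 0 0 0 0 0 47"}}

```text
clock: 16.75
position: [0.4507, 0.1111, -0.0268]
ee_rot: [-0.001, 0.999, -0.033, 0.002]
contact_force: [-0.5, 0.1, 0.3]
width: 0.0401
```

```bash
python3 -c "
from h import *
need(*U(-.057,0),-.03,0)
grab('wrist','w11');disc('wrist','w11')"
```

```text
t 16.75 pos [ 0.4507  0.1111 -0.0268] unit [-1.883e-01 -1.000e-04] F [-0.54  0.06  0.26] w 0.0401 q [0.09 0.35 2.05 0.   0.74 1.73]
turn deg [-0.13 -0.25  0.04]
shift after turn, tool mm [ 1.313e+02 -1.000e-01  3.200e+00]
wrist w11 (128, 0, 251, 250) w 0.5065 0.1081 r 0.051 unit [-0.1325  0.0007]
```

Centred. I'm pushing the rest of the way, with a stop before contact with the rollers.

>>> {"name": "drive_tool", "arguments": {"motion": "0 0 0 .013 0 .002 47; 0 0 0 .013 0 .001 47; 0 0 0 .013 0 0 47; 0 0 0 .013 0 0 47; 0 0 0 .013 0 0 47; 0 0 0 .013 0 0 47; 0 0 0 .013 0 0 47; 0 0 0 .013 0 0 47; 0 0 0 .010 0 0 47; 0 0 0 0 0 0 47"}}

```text
clock: 18.05
position: [0.569, 0.1029, -0.0306]
ee_rot: [-0.001, 0.999, -0.033, -0.001]
contact_force: [0.1, -0.1, -1.3]
width: 0.0398
```

```bash
python3 -c "
from h import *
need(*U(-.057,0),-.03,0)
grab('wrist','w12');disc('wrist','w12')"
```

```text
t 18.05 pos [ 0.569   0.1029 -0.0306] unit [-0.0698 -0.0003] F [ 0.07 -0.11 -1.32] w 0.0398 q [0.06 0.49 1.8  0.   0.86 1.69]
turn deg [-0.09  0.07  0.04]
shift after turn, tool mm [12.8 -0.3 -0.6]
wrist w12 (124, 0, 258, 258) w 0.6222 0.0999 r 0.0528 unit [-0.0165  0.0003]
```

View pics/w12.png

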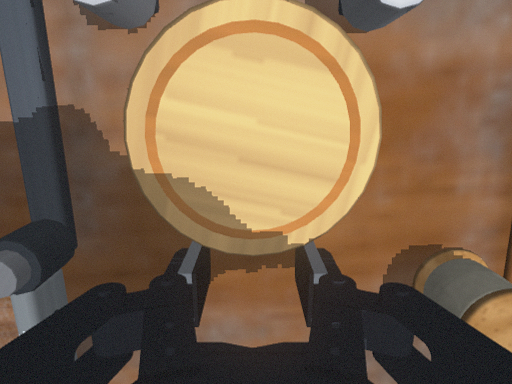

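The disc is about 13 mm from home, with the rollers at (120,10) and (375,10) ahead. I'll take small steps now until the force rises.

>>> {"name": "drive_tool", "arguments": {"motion": "0 0 0 .006 0 0 47; 0 0 0 .004 0 0 47; 0 0 0 .003 0 0 47; 0 0 0 .002 0 0 47"}}

```text
clock: 18.6
position: [0.5806, 0.1021, -0.0311]
ee_rot: [-0.001, 0.999, -0.033, -0.004]
contact_force: [-6.5, 0.1, 5.1]
width: 0.0398
```

>>> {"name": "drive_tool", "arguments": {"motion": "0 0 0 .002 0 0 47; 0 0 0 .002 0 0 47"}}

```text
clock: 18.85
position: [0.5802, 0.1021, -0.0311]
ee_rot: [-0.001, 0.999, -0.033, -0.008]
contact_force: [-6.3, 0.6, 5.1]
width: 0.0401
```

```bash
python3 -c "
from h import *
need(*U(-.057,0),-.03,0)
"
```

```text
t 18.85 pos [ 0.5802  0.1021 -0.0311] unit [-0.0585 -0.0004] F [-6.3   0.6   5.15] w 0.0401 q [0.05 0.51 1.76 0.   0.89 1.69]
turn deg [-0.04  0.91  0.06]
shift after turn, tool mm [ 1.5 -0.4 -1.1]
```

Contact is steady at −6.5 N with no more motion. I'll back off, lift, shut the fingers and look.

>>> {"name": "drive_tool", "arguments": {"motion": "0 0 0 -.01 0 0 47; 0 .9 0 -.015 0 0 47; 0 0 0 -.015 0 0 47; 0 0 0 0 0 -.04 47; 0 0 0 0 0 -.05 0; 0 0 0 0 0 -.03 0; 0 0 0 -.04 0 0 0; 0 0 0 -.04 -.03 0 0; 0 0 0 0 -.04 0 0; 0 0 0 0 -.04 0 0; 0 0 0 0 0 0 0"}}

```text
clock: 20.23
position: [0.4683, 0.2221, 0.094]
ee_rot: [-0.001, 0.999, -0.034, 0.01]
contact_force: [-0.1, -1.5, -0.1]
width: -0.0002
```

```bash
python3 -c "
from h import *
need(*U(-.172,.135),.02,0)
grab('top','t13');disc('top','t13');grab('scene','s13');grab('wrist','w13');disc('wrist','w13')
b=cv2.imread('pics/t13.png');cv2.imwrite('pics/t13c.png',cv2.resize(b[120:262,180:330],(600,568),interpolation=cv2.INTER_CUBIC))
"
```

```text
t 20.225 pos [0.4683 0.2221 0.094 ] unit [-0.1782  0.1119] F [-0.09 -1.47 -0.06] w -0.0002 q [ 0.31  0.26  1.79 -0.    1.07  1.95]
turn deg [-0.2  -1.15 -0.03]
shift after turn, tool mm [  6.2 -23.1  74. ]
top t13 (214, 163, 34, 34) w 0.6387 0.0982 r 0.05 unit [ 0.0001 -0.0003]
wrist w13 (358, 0, 101, 24) w 0.6013 0.1025 r 0.0345 unit [-0.0375  0.0015]
```

View pics/t13c.png

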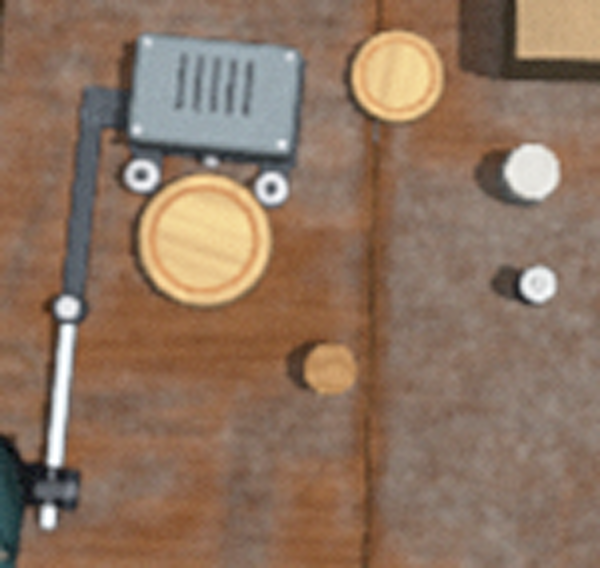

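View pics/w13.png

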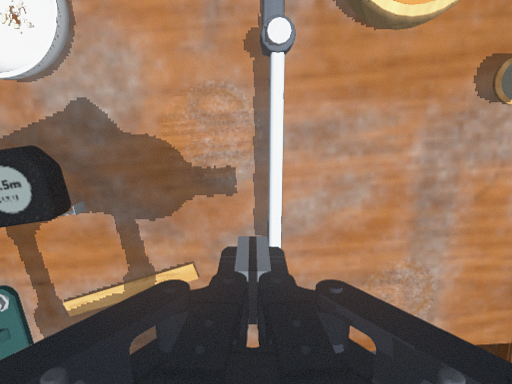

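The top view puts the disc at unit (0.000,0.000), touching both rollers, so it's home. Next is the gate.

>>> {"name": "drive_tool", "arguments": {"motion": "-.2 -1.1 0 .003 -.024 0 0; 0 0 0 0 0 0 0; 0 0 0 0 0 .03 0; 0 0 0 0 0 .03 0; 0 0 0 0 0 .03 0; 0 0 0 0 0 .02 0; 0 0 0 0 0 .008 0; 0 0 0 0 0 0 0"}}

```text
clock: 21.38
position: [0.4721, 0.2311, -0.0266]
ee_rot: [0.004, 0.999, -0.04, -0.0]
contact_force: [-0.3, 0.5, 0.0]
width: -0.0
```

```bash
python3 -c "
from h import *
need(*U(-.172,.1095),-.025,0)"
```

```text
t 21.375 pos [ 0.4721  0.2311 -0.0266] unit [-0.175   0.1211] F [-0.28  0.49  0.04] w -0.0 q [ 0.33  0.42  1.91 -0.01  0.81  1.98]
turn deg [ 0.44  0.02 -0.68]
shift after turn, tool mm [ 3.  11.6 -1.6]
```

```bash
cat >> h.py <<'E'
def arc(r=.11):
    p=inU(get_state()['position']); H=np.array([-.061,.09]); 
    for a in np.radians(np.arange(90,-1,-10)):
        h=.005+.011*np.cos(a)+.0145*np.sin(a)
        c=H+r*np.array([-np.sin(a),-np.cos(a)])+h*np.array([-np.cos(a),np.sin(a)])
        d=(c-p)*1000; print(round(np.degrees(a)),c.round(4),'step tool x %.1f y %.1f'%(d[0],-d[1])); p=c
E
python3 -c "
from h import *
arc()"
```

```text
90 [-0.171   0.1095] step tool x 4.0 y 11.6
80 [-0.173   0.0918] step tool x -2.0 y 17.7
70 [-0.172   0.0734] step tool x 1.0 y 18.4
60 [-0.1678  0.055 ] step tool x 4.2 y 18.4
50 [-0.1602  0.037 ] step tool x 7.6 y 17.9
40 [-0.1491  0.0204] step tool x 11.0 y 16.7
30 [-0.1349  0.0056] step tool x 14.3 y 14.7
20 [-0.1177 -0.0064] step tool x 17.2 y 12.0
10 [-0.0982 -0.0151] step tool x 19.5 y 8.7
0 [-0.077 -0.02 ] step tool x 21.2 y 4.9
```

>>> {"name": "drive_tool", "arguments": {"motion": ".4 0 -.7 .004 .012 0 0; 0 0 0 -.001 .009 0 0; 0 0 0 -.001 .009 0 0; 0 0 0 .001 .009 0 0; 0 0 0 .001 .009 0 0; 0 0 0 .002 .009 0 0; 0 0 0 .002 .009 0 0; 0 0 0 0 0 0 0"}}

```text
clock: 22.38
position: [0.478, 0.1611, -0.0234]
ee_rot: [-0.001, 0.999, -0.034, 0.003]
contact_force: [1.3, -0.5, 0.9]
width: -0.0001
```

```bash
python3 -c "
from h import *
need(*U(-.1678,.055),-.025,0)
grab('wrist','w14')"
```

```text
t 22.375 pos [ 0.478   0.1611 -0.0234] unit [-0.1645  0.0517] F [ 1.29 -0.47  0.95] w -0.0001 q [0.19 0.39 1.96 0.   0.78 1.83]
turn deg [-0.08 -0.32 -0.02]
shift after turn, tool mm [-3.3 -3.3  1.6]
```

View pics/w14.png

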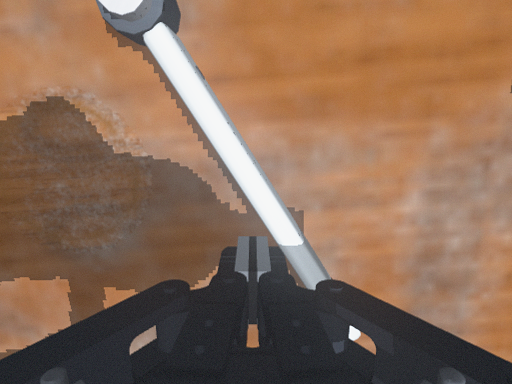

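The gate is swinging with the fingers and is at about 60°. I'll continue along the arc.

>>> {"name": "drive_tool", "arguments": {"motion": "0 0 0 .002 .007 .001 0; 0 0 0 .004 .009 0 0; 0 0 0 .005 .0085 0 0; 0 0 0 .006 .0085 0 0; 0 0 0 .007 .007 0 0; 0 0 0 .007 .007 0 0; 0 0 0 0 0 0 0"}}

```text
clock: 23.3
position: [0.5082, 0.109, -0.0245]
ee_rot: [-0.001, 0.999, -0.034, 0.003]
contact_force: [0.8, 0.2, -0.2]
width: 0.0002
```

```bash
python3 -c "
from h import *
need(*U(-.1349,.0056),-.025,0)"
```

```text
t 23.3 pos [ 0.5082  0.109  -0.0245] unit [-0.1308  0.0017] F [ 0.76  0.23 -0.2 ] w 0.0002 q [0.08 0.41 1.93 0.   0.8  1.71]
turn deg [-0.1  -0.34 -0.01]
shift after turn, tool mm [-4.1 -3.9  0.5]
```

>>> {"name": "drive_tool", "arguments": {"motion": "0 0 0 .007 .004 0 0; 0 0 0 .007 .004 0 0; 0 0 0 .009 .004 0 0; 0 0 0 .009 .004 0 0; 0 0 0 .009 .002 0 0; 0 0 0 .006 .002 0 0; 0 0 0 0 0 0 0"}}

```text
clock: 24.18
position: [0.557, 0.0846, -0.0246]
ee_rot: [-0.001, 0.999, -0.033, 0.003]
contact_force: [-0.3, -0.0, -0.0]
width: 0.0001
```

```bash
python3 -c "
from h import *
need(*U(-.077,-.02),-.025,0)"
```

```text
t 24.175 pos [ 0.557   0.0846 -0.0246] unit [-0.0805 -0.0194] F [-0.26 -0.03 -0.02] w 0.0001 q [0.03 0.46 1.83 0.   0.85 1.66]
turn deg [-0.1  -0.31  0.02]
shift after turn, tool mm [3.5 0.6 0.4]
```

>>> {"name": "drive_tool", "arguments": {"motion": "0 0 0 .002 0 0 0; 0 0 0 .002 0 0 0; 0 0 0 .002 0 0 0"}}

```text
clock: 24.55
position: [0.5587, 0.0843, -0.0248]
ee_rot: [-0.001, 0.999, -0.033, -0.001]
contact_force: [-6.5, -0.7, 5.1]
width: 0.0004
```

>>> {"name": "drive_tool", "arguments": {"motion": "0 0 0 .002 0 0 0; 0 0 0 .002 0 0 0"}}

```text
clock: 24.8
position: [0.5583, 0.0843, -0.0249]
ee_rot: [-0.0, 0.999, -0.033, -0.005]
contact_force: [-6.2, 0.3, 4.8]
width: -0.0
```

>>> {"name": "drive_tool", "arguments": {"motion": "0 0 0 .002 0 0 0; 0 0 0 .002 0 0 0"}}

```text
clock: 25.05
position: [0.5579, 0.0843, -0.025]
ee_rot: [-0.0, 0.999, -0.033, -0.009]
contact_force: [-5.5, -0.8, 5.9]
width: -0.0001
```

It's against a hard stop with a steady 6 N. I'll back straight off, lift and check.

>>> {"name": "drive_tool", "arguments": {"motion": "0 0 0 -.006 0 0 0; 0 .8 0 -.015 0 0 0; 0 0 0 -.02 0 0 0; 0 0 0 0 0 -.04 0; 0 0 0 0 0 -.05 0; 0 0 0 -.04 0 -.05 0; 0 0 0 -.05 0 0 0; 0 0 0 -.05 0 0 0;  0 0 0 0 0 0 0"}}

```text
clock: 26.18
position: [0.3814, 0.0969, 0.1181]
ee_rot: [-0.001, 0.999, -0.033, 0.009]
contact_force: [0.6, 0.1, 0.8]
width: 0.0003
```

```bash
python3 -c "
from h import *
need(.582,-.292,.09)
grab('top','t15');disc('top','t15');grab('wrist','w15');disc('wrist','w15')
b=cv2.imread('pics/t15.png');cv2.imwrite('pics/t15c.png',cv2.resize(b[120:262,180:330],(600,568),interpolation=cv2.INTER_CUBIC))
"
```

```text
t 26.175 pos [0.3814 0.0969 0.1181] unit [-0.2565 -0.0188] F [0.6  0.11 0.85] w 0.0003 q [0.07 0.05 1.99 0.   1.08 1.71]
shift after turn, tool mm [225.  375.1  31.1]
top t15 (48, 230, 7, 44) w 0.4148 0.6105 r 0.063 unit [-0.2577  0.4959]
top t15 (214, 163, 34, 34) w 0.6387 0.0982 r 0.0499 unit [ 0.0001 -0.0003]
```

View pics/t15c.png

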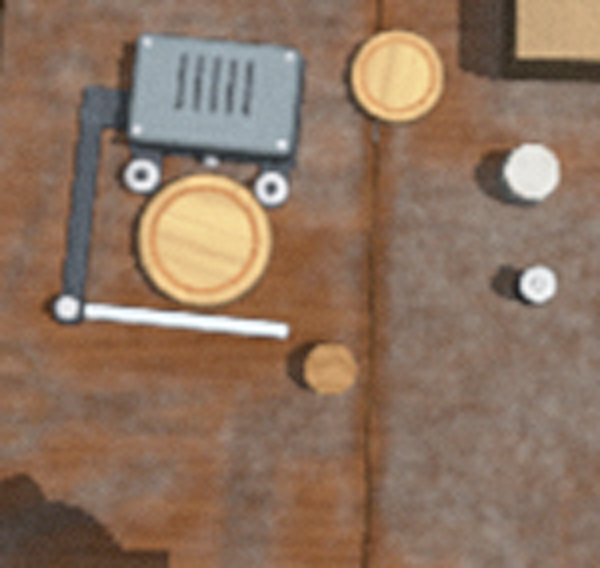

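View pics/w15.png

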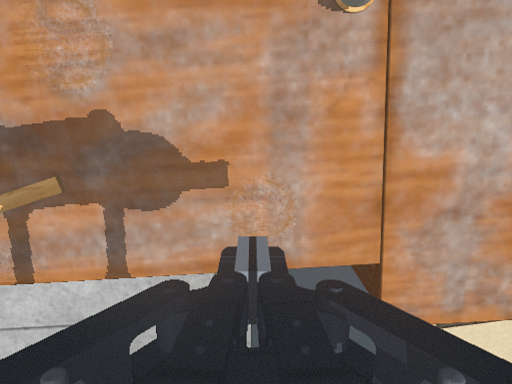

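```bash
python3 -c "
from h import *
f=lambda X,Y,z: inU(px2w('top',180+X/4-.375,120+Y/4-.375,z))
im=np.load('pics/t15.npz')['im'].astype(int)
# centreline of white arm per column
P=[]
for u in range(205,250):
    col=im[190:212,u].min(1); m=col>170
    if m.sum(): v=(np.arange(190,212)*np.where(m,col-100,0)).sum()/np.where(m,col-100,0).sum(); P.append(inU(px2w('top',u,v,.037)))
P=np.array(P);k=np.polyfit(P[:,1],P[:,0],1);print(P[0],P[-1],'angle deg',np.degrees(np.arctan(k[0])),'x at y=-.02',np.polyval(k,-.02)); print(f(287,331,.037))
"
```

```text
[-0.05978728  0.06683564] [-0.06217482 -0.06178317] angle deg 0.5323080072140087 x at y=-.02 -0.061595568850702394
[-0.06272335 -0.06876642]
```

The gate measures 0.5° (within my frame error) at x=−0.0616 against −0.062 nominal. It stopped hard there, so it's shut and the disc is still home. Now to the start button.

>>> {"name": "drive_tool", "arguments": {"motion": "0 -.8 0 .03 .05 0 0; 0 0 0 .03 .05 0 0; 0 0 0 .03 .05 0 0; 0 0 0 .03 .05 0 0; 0 0 0 .03 .05 0 0; 0 0 0 .03 .05 0 0; 0 0 0 .02 .04 0 0; 0 0 0 0 0 0 0"}}

```text
clock: 27.28
position: [0.5872, -0.2745, 0.1182]
ee_rot: [0.001, 0.999, -0.032, 0.013]
contact_force: [-0.1, -0.2, -0.2]
width: 0.0003
```

```bash
python3 -c "
from h import *
need(.582,-.292,.09,0)
grab('wrist','w16')"
```

```text
t 27.275 pos [ 0.5872 -0.2745  0.1182] unit [-0.0262 -0.3756] F [-0.12 -0.22 -0.23] w 0.0003 q [-0.55  0.42  1.48  0.01  1.22  1.08]
turn deg [ 0.03 -1.53  0.16]
shift after turn, tool mm [-4.1 17.8 28.2]
```

View pics/w16.png

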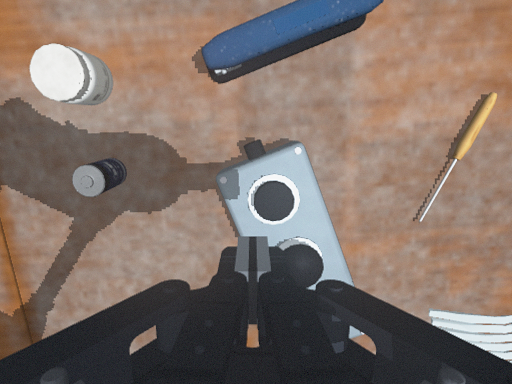

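The wrist view shows the start button, flat and round in a white round rim, at (273,199). The domed stop button is behind it at (300,263).

```bash
cat >> h.py <<'E'
def wray(f,u,v,zp):
    z=np.load('pics/'+f+'.npz');m=camera_model('wrist');K=m['camera_matrix'];q=z['q'];T=np.eye(4);T[:3,:3]=Ro.from_quat([q[1],q[2],q[3],q[0]]).as_matrix();T[:3,3]=z['p'];T=T@m['T_tool_cam']
    r=T[:3,:3]@np.array([(u-K[0,2])/K[0,0],-(v-K[1,2])/K[1,1],-1]);o=T[:3,3];return o+r*(zp-o[2])/r[2]
E
python3 -c "
from h import *
im=np.load('pics/w16.npz')['im'];g=im.max(2);m=(g<75).astype(np.uint8);k=np.zeros_like(m);k[170:228,245:302]=1
for c in cv2.findContours(m*k,0,1)[0]:
    if cv2.contourArea(c)>200: e=cv2.fitEllipse(c);print(e,wray('w16',*e[0],.044))
"
```

>>> {"name": "drive_tool", "arguments": {"motion": "0 -1.5 .2 -.002 .009 0 0; 0 0 0 -.002 .009 .02 0; 0 0 0 0 0 .02 0; 0 0 0 0 0 .02 0; 0 0 0 0 0 0 0"}}

```text
clock: 27.95
position: [0.5815, -0.288, 0.0567]
ee_rot: [-0.0, 1.0, -0.031, -0.002]
contact_force: [-0.0, 0.9, -0.2]
width: 0.0002
```

```bash
python3 -c "
from h import *
need(.582,-.292,.02,0)"
```

```text
t 27.95 pos [ 0.5815 -0.288   0.0567] unit [-0.031  -0.3894] F [-0.04  0.88 -0.21] w 0.0002 q [-0.57  0.48  1.53 -0.    1.13  1.07]
turn deg [-0.04  0.25  0.28]
shift after turn, tool mm [ 0.8  4.  36.7]
```

```bash
python3 -c "
from h import *
print(wray('w16',273,199,.044))
grab('wrist','w17');grab('scene','s17')
a=cv2.imread('pics/w17.png');b=cv2.imread('pics/s17.png')
b=cv2.resize(b[210:350,270:400],(370,398));a=cv2.resize(a,(420,315));c=np.zeros((400,790,3),np.uint8);c[:315,:420]=a;c[:398,420:]=b;cv2.imwrite('pics/c17.png',c)"
```

```text
[ 0.58382686 -0.29053824  0.044     ]
```

View pics/c17.png

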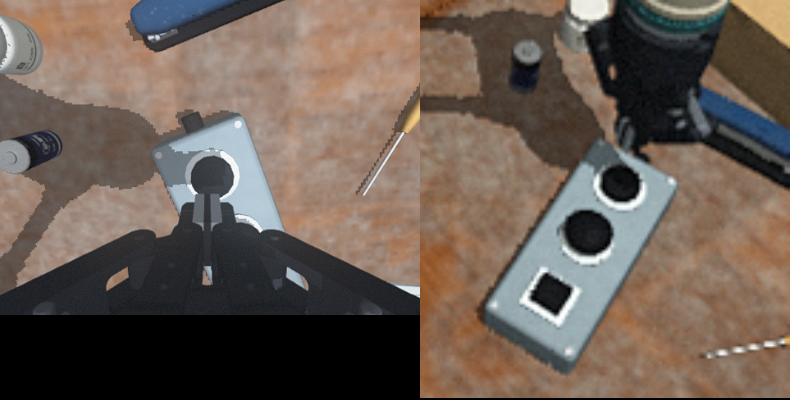

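The wrist and top estimates agree within 2 mm at (0.583,−0.291). I'm descending to just above the cap.

>>> {"name": "drive_tool", "arguments": {"motion": "0 .2 .3 .001 .003 0 0; 0 0 0 0 0 .012 0; 0 0 0 0 0 .012 0; 0 0 0 0 0 .012 0; 0 0 0 0 0 0 0"}}

```text
clock: 28.68
position: [0.5851, -0.2927, 0.0225]
ee_rot: [0.002, 0.999, -0.034, 0.003]
contact_force: [-0.3, 0.5, 0.0]
width: -0.0002
```

```bash
python3 -c "
from h import *
need(.583,-.291,-.003,0)"
```

```text
t 28.675 pos [ 0.5851 -0.2927  0.0225] unit [-0.0271 -0.3939] F [-0.3   0.53  0.03] w -0.0002 q [-0.57  0.52  1.57  0.    1.05  1.07]
turn deg [ 0.18 -0.35 -0.01]
shift after turn, tool mm [-2.2 -1.6 25.5]
```

>>> {"name": "drive_tool", "arguments": {"motion": ".2 -.3 0 -.002 -.002 .006 0; 0 0 0 0 0 .006 0; 0 0 0 0 0 .004 0; 0 0 0 0 0 .002 0"}}

```text
clock: 29.18
position: [0.5836, -0.2907, 0.0037]
ee_rot: [-0.0, 0.999, -0.034, 0.001]
contact_force: [-0.8, -0.2, 2.6]
width: -0.0001
```

>>> {"name": "drive_tool", "arguments": {"motion": "0 0 0 0 0 .002 0; 0 0 0 0 0 .002 0"}}

```text
clock: 29.42
position: [0.5836, -0.2907, 0.0005]
ee_rot: [0.0, 0.999, -0.034, 0.001]
contact_force: [-1.6, 0.9, 4.8]
width: -0.0001
```

>>> {"name": "drive_tool", "arguments": {"motion": "0 0 0 0 0 .002 0; 0 0 0 0 0 .002 0"}}

```text
clock: 29.68
position: [0.5837, -0.2908, -0.0007]
ee_rot: [0.0, 0.999, -0.034, 0.001]
contact_force: [-4.0, 2.2, 18.0]
width: 0.0002
```

>>> {"name": "drive_tool", "arguments": {"motion": "0 0 0 0 0 .003 0; 0 0 0 0 0 .003 0"}}

```text
clock: 29.92
position: [0.5837, -0.2908, -0.0007]
ee_rot: [0.001, 0.999, -0.033, 0.002]
contact_force: [-5.2, 2.9, 18.5]
width: 0.0003
```

It has bottomed out: 18 N and no more travel. Releasing straight up.

>>> {"name": "drive_tool", "arguments": {"motion": "0 0 0 0 0 -.006 0; 0 0 0 0 0 -.02 0; 0 0 0 0 0 -.05 0; 0 0 0 0 0 -.05 0; 0 0 0 -.02 .06 0 0; 0 0 0 -.03 .06 0 0; 0 0 0 -.03 .06 0 0; 0 0 0 0 0 0 0; 0 0 0 0 0 0 0"}}

```text
clock: 31.05
position: [0.4961, -0.4636, 0.1276]
ee_rot: [0.003, 0.999, -0.032, 0.005]
contact_force: [0.3, -0.2, -1.1]
width: 0.0001
```

```bash
python3 -c "
from h import *
need(.583,-.291,-.003)
grab('top','t18');disc('top','t18');grab('scene','s18')
im=np.load('pics/s18.npz');d=im['d'];d0=np.load('pics/s0.npz')['d']
print('start depth now-before',np.median(d[271:277,336:343]-d0[271:277,336:343]))
a=cv2.absdiff(cv2.imread('pics/t0.png'),cv2.imread('pics/t18.png'))
"
```

```text
t 31.05 pos [ 0.4961 -0.4636  0.1276] unit [-0.1045 -0.5704] F [ 0.29 -0.24 -1.14] w 0.0001 q [-0.86  0.46  1.38  0.    1.29  0.78]
shift after turn, tool mm [  74.4 -178.5  130.3]
top t18 (214, 163, 33, 34) w 0.6387 0.0984 r 0.0501 unit [ 0.0001 -0.0001]
start depth now-before -0.00064370036
```

View pics/t18.png

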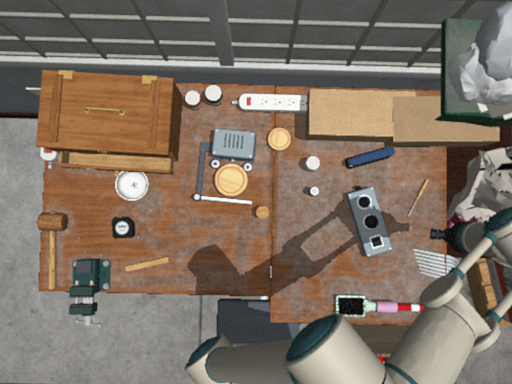

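View pics/s18.png

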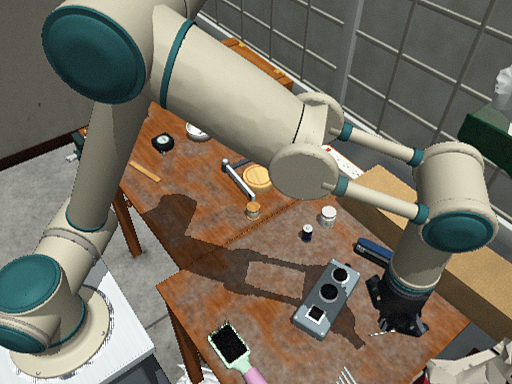

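The disc is home at top view (231,180), the gate lies across the mouth, the bystanders look unmoved, the button is back up, and the arm is clear. Handing in.

```bash
python3 -c "
from rig import sign_off
print(sign_off())"
```

```text
the job is handed in; nothing more can be done
None
```

The job is done and handed in at about 31 s. I pushed the 100 mm disc around the spool and in against both rollers. Then I swung the gate shut against its stop, and last pressed and released the start button.

**Last checks:**
- **Disc:** the final top view puts it within about 0.2 mm of home. It held about 6.5 N against the rollers without moving further.
- **Gate:** it stopped hard under about 6 N. It measured 0.5° from shut, at x −61.6 mm against −62 mm nominal; I take the difference as measurement error.
- **Start button:** it bottomed out at 18 N after about 5 mm of travel from first contact. The camera depth afterwards shows the cap back at its released height within 0.6 mm. I did not go near the stop or jog buttons.
- **Spool, battery, jar and tape:** all look unmoved in the final pictures. I checked this by eye only.

**Disagreements:**
- **Fingertip position:** the fingertips were about 40 mm short of the reported TCP, against the interface text. The first push attempt passed over the disc without touching it. I measured the offset in two cameras, and the later contacts confirmed it.
- **Sideways drift:** the tool drifted up to about 18 mm on fast descents. During the +y push this put the disc off-centre between the fingers, so I backed off and re-centred before going on.

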